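# Slide the cupcake tray across the gap onto the receiving stand

### The arm

A 7-joint arm with a two-finger parallel gripper is mounted at the origin on a cart in front of the work surface, level with it; the furniture and walls round the work are solid. World frame = base frame: x ahead of the robot, y to its left, z up, the work surface at z = 0. Lengths are in m, angles in rad, forces in N, time in s.
With the tool pointing down it reaches from about 0.425 to 0.925 m from the base axis. Payload 6.8 kg.
Tool frame: the origin (TCP) lies at the very end of the fingers, on their centre line; the grasp point (between the pads) lies 19 mm behind it; x points along the fingers, y is the direction in which the jaws open and shut, and the axes are right-handed (so a half turn about x gives the same grasp; the last joint's range is limited). The gripper opens to 88 mm and grips with 3 to 60 N. Pads are 20 mm wide; open, the fingers measure 115 mm over their backs; the gripper's body (75 mm by 178 mm) begins 61 mm behind the grasp point.
Start: joints at [-1.262, 0.477, 0.022, 1.555, -0.011, 1.109, -0.083], TCP at [0.273, 0.617, 0.223] pointing down, gripper open.
Joint ranges: [-2.96, 2.96], [-0.34, 2.1], [-1.41, 1.46], [0.24, 2.44], [-1.37, 4.51], [0.17, 1.92], [-2.96, 2.96]. Speed limits (rad/s): [2.39, 2.39, 3.14, 3.14, 3.14, 3.14, 3.14].

### API

Orientations are given as [roll, pitch, yaw] about the fixed x, y, z axes, in that order (R = Rz(yaw) Ry(pitch) Rx(roll)).
In Python, from cell import manip, cams gives the robot as it stands.
- The arm moves only by the shell command python3 -m handwheel 'ROWS'. ROWS is JSON, a list of rows, each a list of 7 numbers: the shift along the tool's x, y, z in cm, then the turn, a rotation vector about the tool's x, y, z in rad, then the opening, from 0 (shut) to 1 (fully open). In form: [[dx, dy, dz, wx, wy, wz, grip], ...]. A call has 1 to 20 rows; each row shifts and turns the commanded pose from where the row before left it, along the tool's axes as they then stand; what a row does not reach is not made up. A row lasts 1/10 s, in which the tool goes at most 50 mm and 8.59 degrees, less where a joint would pass 70% of its speed; a pose out of reach is approached as far as the arm can. A call is refused whole if a number of a shift passes 5 or a number of a turn 0.15, either way. A call with a gripper value outside its range is refused whole. The fingers move at their own pace and stop on an object; the grip force is fixed at half the most. Time passes only in rows, so rows that do not move let the fingers close. It gives the time, the measured TCP pose, the force and the opening at its end, in the units of the state.
- manip.get_state(): the state, without advancing time (a new reading comes with each control period).
- cams.grab_frame(name): name is "scene" or "top"; returns a dict with "color" (384x512x3 uint8, red, green, blue), "fx", "fy", "cx", "cy" (pixels), "R" (3x3) and "t" (3): a world point X has camera coordinates R X + t. Camera axes: x right, y down, z forward; pixel columns grow to the right and rows downward; lengths in m; the calibration is good to about 2 mm. A picture is of the moment at which its call begins. There is no depth.
- manip.close_job(): hands the job in, once; it reports no verdict.
The state is a dict: "t": time; "joint_positions": joint angles; "joint_vel": joint speeds; "joint_efforts": joint torques, N m; "eef_pos": TCP position; "orientation": TCP orientation; "wrist_force": force on the tool from outside, world axes, zero at the start; "wrist_torque": the same for the moment, N m; "width": opening from 0.0 (shut) to 1.0 (fully open).
Only numpy, scipy, OpenCV 4.12 (cv2) and the standard library are available. Lean on these libraries where they do the work, as an engineer would, in place of code of your own. Each camera call takes 0.05 s, during which the arm holds its last target. There are 200 camera calls.

### The job

By its blue handle, slide the tray with the two cupcakes across the gap, flat and level, without lifting it and without letting it sag into the gap, in between the guide rails of the receiving stand. Feel for the sprung rubber nose of the end stop and press the tray home against it with about 10 newtons (more than 5, never over 18) for half a second, not forcing the tray against rails or stands, then let go and leave it standing there touching the nose. Keep the cupcakes upright on the tray and leave everything else where it is.

Things in the scene. Friction and masses are not known exactly. Their poses are not given: they have to be found in the camera images.
- start_stand: low metal stand, fixed, 210 mm square, flat top 80 mm above the table. Origin on the table under its centre, z up; its -y points over the gap to the receiving stand, roughly to the robot's right. Open gap between the flat tops 85 to 105 mm; the two stands may be up to 12 mm out of line and 0.05 rad turned to each other.
- dock: receiving stand, fixed, 224 mm wide (x), 290 mm long (y), flat floor 78 mm above the table (2 mm lower than the start stand). Origin on the table under its centre; the tray enters at its +y end and travels along its -y. Two guide rails along y, 16 mm high, inner faces 93 mm either side of the centre line (3 mm play each side of the tray).
- dock_mouth (a point): centre of the receiving stand's +y edge at floor height, same axes as the stand. From here a lip slopes down 5 mm over 14 mm towards the gap, so that a nearly level tray rides up it; over the 50 mm before this edge the rails flare outwards by about 12 mm a side.
- end_stop: end stop, grey block 90 x 36 x 34 mm fixed on the far end of the receiving stand. Origin at the foot of its front face, on the centre line; +y points to the arriving tray. A sprung rubber nose, 20 mm across, centred 12 mm above the floor, stands out of that face: its tip is 22 to 50 mm from the face, set anew each time and not measured. It gives 0.45 mm per newton, 10 mm at most.
- tray: open steel tray, 180 mm wide (x), 200 mm long (y), rim 16 mm high, floor and walls 3 mm, about 0.18 kg. Origin at the centre of its underside; leading end -y, handle end +y. The cupcakes (about 0.12 kg each) put its balance point only 65 to 80 mm behind the leading edge, less than the gap: if not held level or held down at the handle end, it tips into the gap.
- tray_front (a point): middle of the tray's leading edge, at its underside; moves with the tray, same axes as the tray
- tray_rear (a point): middle of the tray's handle-end edge, at its underside; same axes as the tray
- handle (a point): grip point of the tray's handle, a blue upright flat plate across the rear of the tray: 64 mm wide along the tray's x, 8 mm thick along its y, top 57 mm above the tray's underside. The point is on the plate's middle plane, 40 mm above the underside and 86 mm behind the tray's origin. Nothing stands within 70 mm in front of or behind it but the low rim (top 16 mm above the underside) 10 mm behind.
- cupcake_left: vanilla cupcake with peach frosting in a yellow paper cup, 74 mm wide, 73 mm high, loose on the tray near its leading end on the tray's +x side; origin at the centre of its underside, z up
- cupcake_right: the same kind of cupcake (74 mm wide, 72 mm high) on the tray's -x side
- timer: bystander: white kitchen timer with a red knob, 62 mm wide, 44 mm high, on the table to the right; origin at the centre of its underside
- tape_roll: bystander: roll of tan tape lying flat, 100 mm wide, 25 mm high, behind the stands; origin at the centre of its underside
- spice_jar: bystander: spice jar, 47 mm wide, 98 mm high, at the left front; origin at the centre of its underside
- liners: bystander: stack of foil baking cups, 72 mm wide, 61 mm high, behind the receiving stand; origin at the centre of its underside
Mind the look-alikes: they are no part of the job. Leave any orange or pink look-alike of the cupcake_left alone. What is shaped like the cupcake_right but pink is not meant.

How it is judged:
By the outcome, as a careful person would: the job done as asked, in the order asked, and still so for the second after the job is handed in, with the robot touching nothing.
It also fails if it takes over 72 s, if anything falls off the work surface, if the arm or the gripper's body presses on something with over 40 N, if the wrist force passes 120 N, or if a joint passes its speed limit or range.

## Working session

There is one attempt and no reset: what is moved stays moved. The work goes in short steps, Python scripts to look and compute and a shell command to move; the robot and the scene stay as the last step left them, time stands still between calls to the robot, and variables do not carry over. Pictures are saved under pics/ and viewed, about 8 in all and at most 12, crops included, and the job is handed in when it is done.

```bash
ls; mkdir -p pics; cat > h.py <<'E'
import numpy as np,cv2,json
from cell import manip,cams
def save(n,crop=None,k=1,fr=None):
    f=fr or cams.grab_frame(n.split('_')[0]); c=f['color'][:,:,::-1]
    if crop: x0,y0,x1,y1=crop; c=c[y0:y1,x0:x1]
    if k!=1: c=cv2.resize(c,None,fx=k,fy=k,interpolation=cv2.INTER_CUBIC)
    cv2.imwrite(f'pics/{n}.png',c); return f
def px2w(f,u,v,z):
    R=np.array(f['R']);t=np.array(f['t']);o=-R.T@t
    d=R.T@np.array([(u-f['cx'])/f['fx'],(v-f['cy'])/f['fy'],1]); return o+d*(z-o[2])/d[2]
def w2px(f,X):
    c=np.array(f['R'])@np.array(X)+np.array(f['t']); return np.array([f['fx']*c[0]/c[2]+f['cx'],f['fy']*c[1]/c[2]+f['cy']])
E
python3 - <<'E'
from h import *
import pickle
s=manip.get_state();print({k:np.round(v,3).tolist() for k,v in s.items()})
fr={}
for n in('scene','top'):
    f=save(n+'_0');fr[n]=f
    print(n,f['fx'],f['fy'],f['cx'],f['cy'],np.round(f['R'],3).tolist(),np.round(f['t'],3), -np.array(f['R']).T@f['t'])
pickle.dump(fr,open('fr0.pkl','wb'))
a=cv2.imread('pics/top_0.png')
cv2.imwrite('pics/top_0b.png',cv2.resize(a,(800,600),interpolation=cv2.INTER_CUBIC))
E
```

```text
pics
{'t': 0.0, 'joint_positions': [-1.262, 0.478, 0.022, 1.556, -0.011, 1.109, -0.083], 'joint_vel': [0.001, 0.001, -0.001, -0.001, 0.001, -0.001, -0.001], 'joint_efforts': [0.001, -58.287, 1.535, -27.259, -0.054, 0.017, 0.0], 'eef_pos': [0.273, 0.617, 0.222], 'orientation': [-1.485, 1.569, -1.902], 'wrist_force': [1.011, -0.985, -0.51], 'wrist_torque': [-0.015, -0.027, -0.019], 'width': 1.0}
scene 412.73984315513513 412.73984315513513 259.3955867624168 192.39712668516336 [[0.531, -0.847, -0.021], [-0.342, -0.192, -0.92], [0.775, 0.495, -0.392]] [-0.191  0.338  1.128] [-0.65731583 -0.65575575  0.74843424]
top 410.82184332960406 410.82184332960406 256.63353246056846 191.70730834655194 [[0.014, -1.0, 0.005], [-0.99, -0.014, -0.139], [0.139, -0.003, -0.99]] [0.107 0.591 1.466] [0.3803009  0.11954815 1.53302121]
```

View pics/top_0b.png

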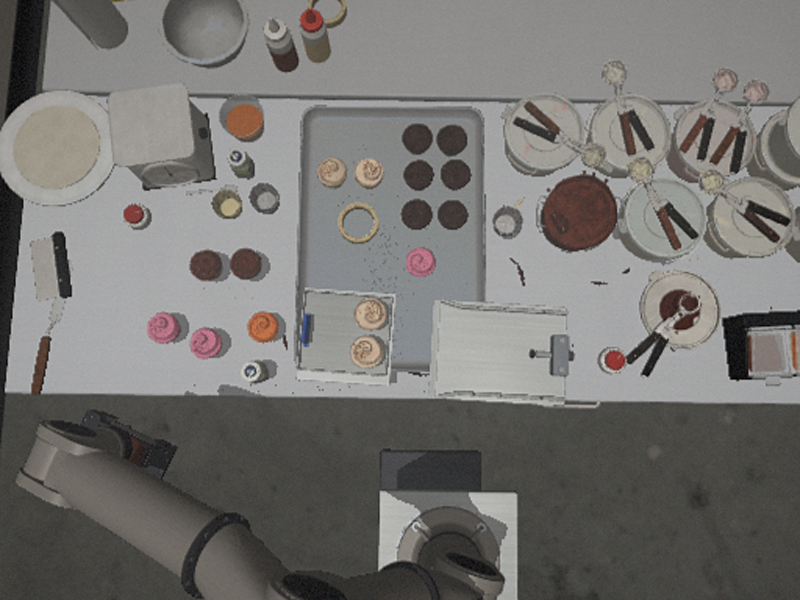

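View pics/scene_0.png

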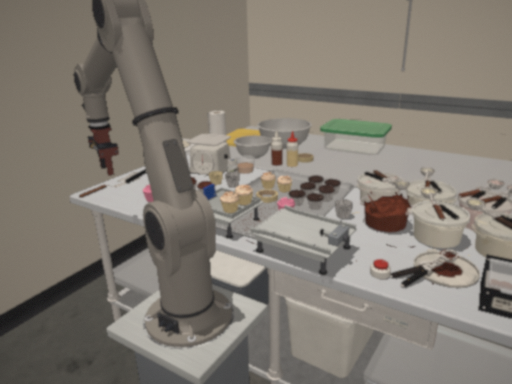

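Top view (800-px scale): tray on its stand at ~(345,335), handle (307,331), cupcakes on the tray (370,313) and (367,351). The dock is at ~(500,350), nose (533,354), end-stop (560,355). Look-alikes to leave alone are pink (164,327), (206,342), (420,262), orange (263,326), and peach on the sheet pan (331,172), (368,172). I choose the tray's blue plate at (307,331) and check it in a close crop.

```bash
python3 - <<'E'
import cv2
a=cv2.imread('pics/top_0.png')
# combine two crops: tray, dock ; x8? 
cv2.imwrite('pics/crop1.png',cv2.resize(a[176:266,184:260],None,fx=6.6,fy=6.6,interpolation=cv2.INTER_CUBIC))
cv2.imwrite('pics/crop2.png',cv2.resize(a[184:264,270:374],None,fx=7,fy=7,interpolation=cv2.INTER_CUBIC))
E
```

```text
(no output)
```

View pics/crop1.png

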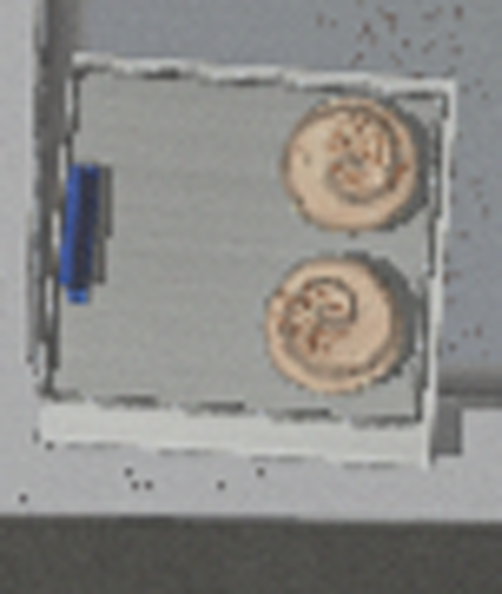

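View pics/crop2.png

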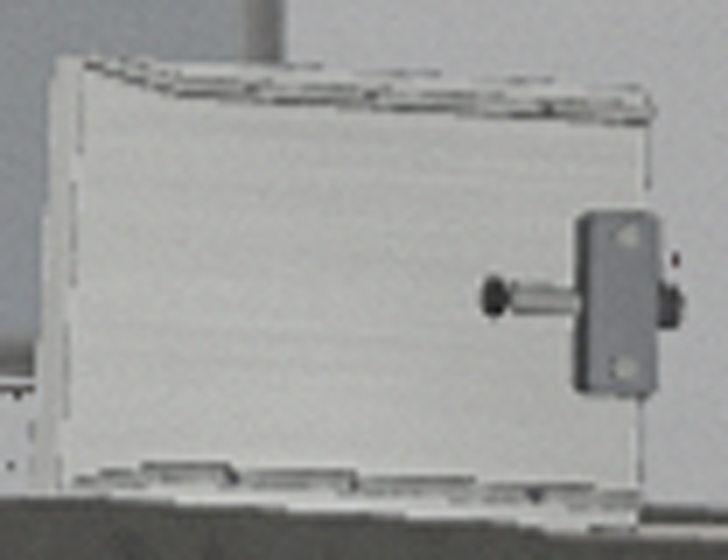

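```bash
python3 - <<'E'
from h import *; import pickle
f=pickle.load(open('fr0.pkl','rb'))['top']
c1=lambda x,y:((x+.5)/6.6-.5+184,(y+.5)/6.6-.5+176)
c2=lambda x,y:((x+.5)/7-.5+270,(y+.5)/7-.5+184)
P=lambda n,p,z:print(n,np.round(px2w(f,*p,z)[:2],4))
for n,x,y in[('TL',72,68),('TR',440,92),('BR',422,418),('BL',50,400)]:P('rim '+n,c1(x,y),.096)
for n,x,y in[('hT',90,165),('hB',76,300),('hT2',76,168),('hB2',66,290)]:P(n,c1(x,y),.137)
for n,x,y in[('standTL',75,57),('standTR',455,82),('standBR',428,455),('BL',40,440)]:P(n,c1(x,y),.08)
for n,x,y in[('mouthT',78,90),('mouthB',65,490),('farT',645,125),('farB',638,495)]:P(n,c2(x,y),.078)
for n,x,y,z in[('railT a',170,92,.078),('railT b',650,122,.078),('railB a',230,475,.094),('railB b',640,497,.094),('railT a top',170,78,.094),('railT b top',650,100,.094)]:P(n,c2(x,y),z)
for n,x,y,z in[('stop FT',577,212,.112),('stop FB',577,392,.112),('stopRT',658,212,.112),('stopRB',658,392,.112),('nosetip',483,297,.09)]:P(n,c2(x,y),z)
E
```

```text
rim TL [0.5995 0.3351]
rim TR [0.5894 0.1378]
rim BR [0.4157 0.1445]
rim BL [0.4224 0.3406]
hT [0.5426 0.3179]
hB [0.4726 0.3227]
hT2 [0.5409 0.3251]
hB2 [0.4776 0.3281]
standTL [0.608  0.3361]
standTR [0.5973 0.1299]
standBR [0.3966 0.1413]
BL [0.4017 0.3476]
mouthT [0.5686 0.0288]
mouthB [0.3667 0.0342]
farT [ 0.5548 -0.2605]
farB [ 0.3681 -0.2529]
railT a [ 0.5682 -0.0182]
railT b [ 0.5563 -0.2631]
railB a [ 0.3753 -0.0466]
railB b [ 0.3673 -0.2498]
railT a top [ 0.5733 -0.0167]
railT b top [ 0.5656 -0.2591]
stop FT [ 0.5068 -0.2169]
stop FB [ 0.4181 -0.2153]
stopRT [ 0.5073 -0.2571]
stopRB [ 0.4186 -0.2551]
nosetip [ 0.4653 -0.1741]
```

```bash
cat >> h.py <<'E'
from scipy.optimize import minimize
def seg(a,b): return (np.array(a,float),np.array(b,float))
def rect(x,y0,y1,z): return [seg((-x,y0,z),(x,y0,z)),seg((x,y0,z),(x,y1,z)),seg((x,y1,z),(-x,y1,z)),seg((-x,y1,z),(-x,y0,z))]
D=.078
TRAY=rect(.09,-.1,.1,.016)+rect(.087,-.097,.097,.016)+rect(.032,.082,.090,.057)
DOCK=rect(.112,-.145,.145,D)[::2]+[seg((s*.093,-.145,z),(s*.093,.095,z)) for s in(1,-1) for z in (D,D+.016)]
STOPY=-.145+.036
DOCK+=rect(.045,-.145,-.109,D+.034)
def proj(f,segs,p,z0=0,n=40):
    c,s=np.cos(p[2]),np.sin(p[2]);out=[]
    for a,b in segs:
        L=a+(b-a)*np.linspace(0.03,.97,n)[:,None]
        W=np.c_[c*L[:,0]-s*L[:,1]+p[0],s*L[:,0]+c*L[:,1]+p[1],L[:,2]+z0]
        C=W@np.array(f['R']).T+np.array(f['t']); out.append(np.c_[f['fx']*C[:,0]/C[:,2]+f['cx'],f['fy']*C[:,1]/C[:,2]+f['cy']])
    return out
def fit(f,segs,p0,z0=0,sig=.8):
    best=np.array(p0,float);g=cv2.GaussianBlur(f['color'].astype(np.float32),(0,0),sig)
    gx=cv2.Sobel(g,cv2.CV_32F,1,0);gy=cv2.Sobel(g,cv2.CV_32F,0,1)
    def cost(p):
        t=0
        for q in proj(f,segs,p,z0):
            d=q[-1]-q[0];l=np.hypot(*d);nx,ny=-d[1]/l,d[0]/l
            m=q.astype(np.float32)[None]
            G=cv2.remap(gx,m[...,0],m[...,1],1)*nx+cv2.remap(gy,m[...,0],m[...,1],1)*ny
            t-=min(np.abs(G.mean(1)).max(),60)*l
        return t/100
    for step in((.004,.004,.02),(.0015,.0015,.008)):
        b=None
        for dx in(-1,0,1):
            for dy in(-1,0,1):
                for dw in(-1,0,1):
                    s=best+np.array([dx,dy,dw])*step
                    r=minimize(cost,s,method='Nelder-Mead',options=dict(initial_simplex=[s]+[s+np.eye(3)[i]*step for i in range(3)],xatol=1e-4,fatol=1e-3))
                    if b is None or r.fun<b.fun:b=r
        best=b.x
    return best,b.fun
def overlay(name,f,items,crop,k):
    x0,y0,x1,y1=crop
    im=cv2.resize(f['color'][y0:y1,x0:x1,::-1],None,fx=k,fy=k,interpolation=cv2.INTER_CUBIC)
    for segs,p,z0,col in items:
        for q in proj(f,segs,p,z0):
            q=(q-[x0,y0]+.5)*k-.5
            cv2.line(im,tuple(int(v*16) for v in q[0]),tuple(int(v*16) for v in q[-1]),col,1,cv2.LINE_AA,4)
    cv2.imwrite(f'pics/{name}.png',im)
E
python3 - <<'E'
from h import *; import pickle
from scipy.spatial.transform import Rotation as Ro
f=pickle.load(open('fr0.pkl','rb'))['top']
t,c=fit(f,TRAY,(.507,.2395,-.039),.08);print('tray',t,c)
d,c=fit(f,DOCK,(.466,-.113,-.04));print('dock',d,c)
S,c2=fit(f,rect(.105,-.105,.105,.08),(.503,.237,-.04));print('stand',S,c2)
overlay('ov1',f,[(TRAY,t,.08,(0,255,0)),(DOCK,d,0,(0,0,255)),(rect(.105,-.105,.105,.08),S,0,(255,0,255))],(184,176,374,266),4.2)
ct,st=np.cos(t[2]),np.sin(t[2])
print('handle',t[:2]+[-st*.086,ct*.086])
R=Ro.from_euler('xyz',manip.get_state()['orientation']).as_matrix();print(np.round(R,3))
E
```

```text
tray [ 0.50567681  0.23828319 -0.02714269] -261.72107377517676
dock [ 0.46787593 -0.11711935 -0.04410657] -235.58640549235298
stand [ 0.50015067  0.24643139 -0.05059894] -133.6715516349864
handle [0.5080108  0.32425152]
[[-0.001  0.405  0.914]
 [-0.001  0.914 -0.405]
 [-1.    -0.002  0.   ]]
```

View pics/ov1.png

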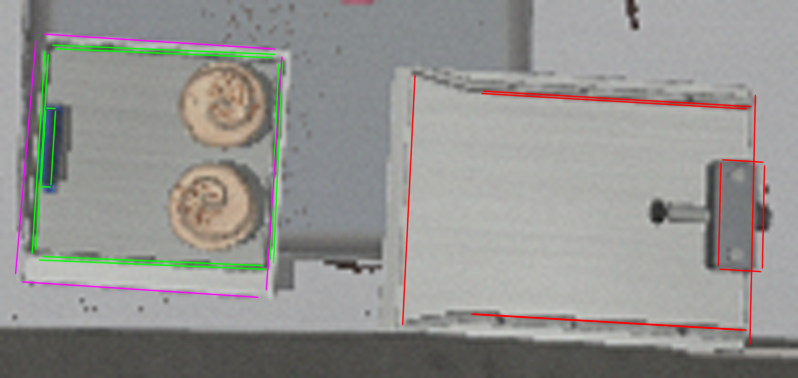

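The crops confirm that the tray with the blue plate is mine. The overlay fits the dock well (mouth, rails and far edge line up) and the tray to about 2 mm. The stop's front face and the nose tip (42 mm out, within 22–50) also lie on the dock axis. Now I move above the handle.

```bash
python3 -m handwheel '[[0,0,0,-0.126,0,0,1],[0,0,0,-0.126,0,0,1],[0,0,0,-0.125,0,0,1],[0,-2.84,2.46,0,0,0,1],[0,-2.84,2.46,0,0,0,1],[0,-2.84,2.46,0,0,0,1],[0,-2.84,2.46,0,0,0,1],[0,-2.84,2.46,0,0,0,1],[0,-2.84,2.46,0,0,0,1],[0,-2.84,2.46,0,0,0,1],[0,-2.84,2.46,0,0,0,1],[0,-2.84,2.46,0,0,0,1],[0,-2.84,2.46,0,0,0,1],[0,0,0,0,0,0,1],[0,0,0,0,0,0,1]]'
cat > st.py <<'E'
from h import *
from scipy.spatial.transform import Rotation as Ro
s=manip.get_state();R=Ro.from_euler('xyz',s['orientation']).as_matrix();p=np.array(s['eef_pos'])
print('t',s['t'],'p',np.round(p,4),'x',np.round(R[:,0],4),'y',np.round(R[:,1],4),'F',np.round(s['wrist_force'],2),'T',np.round(s['wrist_torque'],2),'w',np.round(s['width'],3))
import sys
if len(sys.argv)>3:
    g=np.array([float(v) for v in sys.argv[1:4]]);print('tool cm to goal',np.round(R.T@(g-p)*100,2))
E
python3 st.py .508 .3235 .101; python3 - <<'E'
from h import *
save('scene_1',(150,120,400,300),3.2)
E
```

```text
t: 1.6
eef_pos: [0.508, 0.3227, 0.2223]
orientation: [-2.569, 1.57, -2.611]
wrist_force: [0.3, 0.1, 0.3]
width: 1.002
t 1.6 p [0.508  0.3227 0.2223] x [-6.e-04 -4.e-04 -1.e+00] y [ 4.210e-02  9.991e-01 -4.000e-04] F [0.28 0.07 0.27] T [0.02 0.04 0.03] w 1.002
tool cm to goal [12.13  0.08 -0.  ]
```

View pics/scene_1.png

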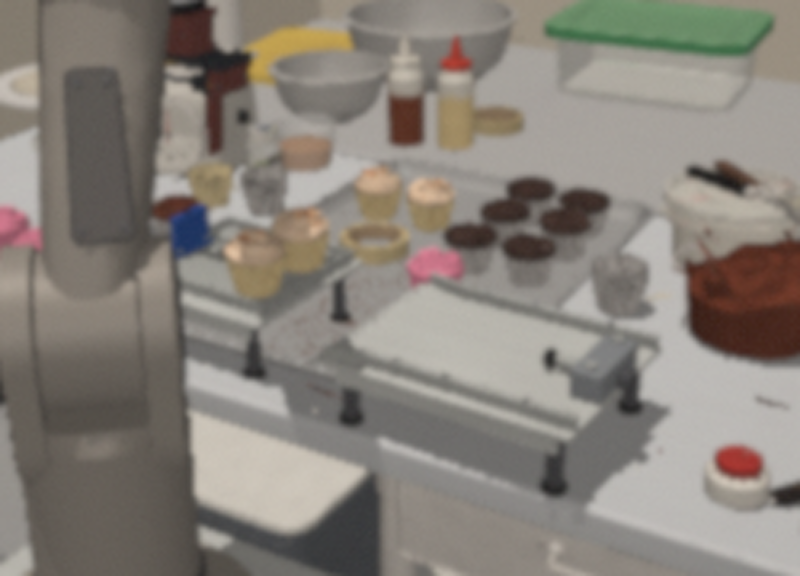

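The scene view shows the handle at (190,230), free of the arm, which hides the gripper. I go down and check before closing.

```bash
python3 -m handwheel '[[2,0.02,0,0,0,0,1],[2,0.02,0,0,0,0,1],[2,0.02,0,0,0,0,1],[2,0.02,0,0,0,0,1],[2,0,0,0,0,0,1],[1.2,0,0,0,0,0,1],[0.8,0,0,0,0,0,1],[0,0,0,0,0,0,1],[0,0,0,0,0,0,1]]'; python3 st.py .508 .3235 .102
python3 -m handwheel '[[0,0,0,0,0,0,0.5],[0,0,0,0,0,0,0.5],[0,0,0,0,0,0,0.3],[0,0,0,0,0,0,0.3],[0,0,0,0,0,0,0.2],[0,0,0,0,0,0,0.2],[0,0,0,0,0,0,0],[0,0,0,0,0,0,0],[0,0,0,0,0,0,0],[0,0,0,0,0,0,0],[0,0,0,0,0,0,0]]'; python3 st.py;  python3 - <<'E'
from h import *
f=save('top_2',(184,176,260,266),6.6)
E
```

```text
t: 2.55
eef_pos: [0.508, 0.325, 0.1033]
orientation: [0.854, 1.57, 0.815]
wrist_force: [0.1, -0.0, 0.5]
width: 0.999
t 2.55 p [0.508  0.325  0.1033] x [ 6.e-04  7.e-04 -1.e+00] y [3.950e-02 9.992e-01 7.000e-04] F [ 0.05 -0.01  0.47] T [ 0.01 -0.07 -0.04] w 0.999
tool cm to goal [ 0.13 -0.15  0.  ]
t: 3.65
eef_pos: [0.5074, 0.3249, 0.1027]
orientation: [2.59, 1.57, 2.55]
wrist_force: [-2.1, 1.5, 1.9]
width: 0.088
t 3.65 p [0.5074 0.3249 0.1027] x [-7.e-04  5.e-04 -1.e+00] y [4.010e-02 9.992e-01 4.000e-04] F [-2.13  1.46  1.94] T [ 0.09  0.3  -0.37] w 0.088
```

View pics/top_2.png

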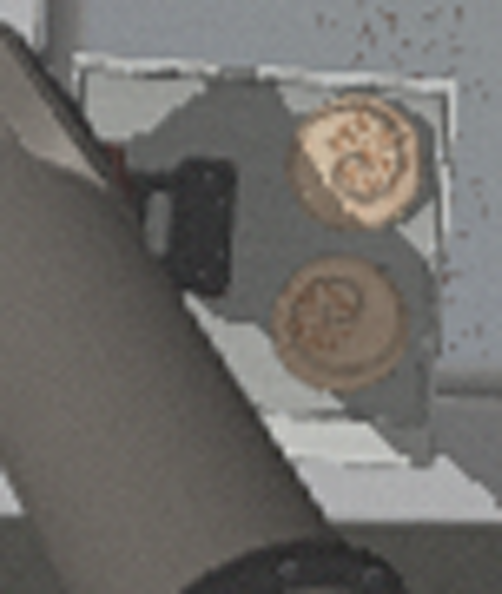

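The crop shows the gripper over the handle and the cupcakes standing at (355,160) and (340,320); the width of 7.7 mm matches the 8 mm plate. I start sliding diagonally towards the dock axis.

```bash
python3 -m handwheel '[[0,-0.2,-0.1,0,0,0,0],[0,-0.4,-0.15,0,0,0,0],[0,-0.6,-0.2,0,0,0,0],[0,-0.7,-0.2,0,0,0,0],[0,-0.7,-0.2,0,0,0,0],[0,-0.7,-0.2,0,0,0,0],[0,-0.5,-0.15,0,0,0,0],[0,-0.3,-0.1,0,0,0,0],[0,0,0,0,0,0,0],[0,0,0,0,0,0,0]]'; python3 st.py .4834 .235 .1027
```

```text
t: 4.7
eef_pos: [0.493, 0.2829, 0.1026]
orientation: [-2.025, 1.569, -2.065]
wrist_force: [-1.7, -3.0, 2.4]
width: 0.086
t 4.7 p [0.493  0.2829 0.1026] x [-8.0e-04 -1.5e-03 -1.0e+00] y [ 0.0406  0.9992 -0.0015] F [-1.67 -2.96  2.38] T [-0.39  0.1   0.01] w 0.086
tool cm to goal [-0.   -4.83 -0.77]
```

```bash
python3 -m handwheel '[[0,-0.3,-0.1,0,0,0,0],[0,-0.5,-0.1,0,0,0,0],[0,-0.6,-0.15,0,0,0,0],[0,-0.7,-0.15,0,0,0,0],[0,-0.7,-0.1,0,0,0,0],[0,-0.7,-0.1,0,0,0,0],[0,-0.5,-0.07,-0.004,0,0,0],[0,-0.4,0,0,0,0,0],[0,-0.3,0,0,0,0,0],[0,0,0,0,0,0,0],[0,0,0,0,0,0,0]]'; python3 st.py .4834 .235 .1027; python3 - <<'E'
from h import *
import pickle
f=cams.grab_frame('top');pickle.dump(f,open('fr3.pkl','wb'))
t=(.4832-.086*.044,.235-.086,-.044)
overlay('ov3',f,[(TRAY[:8],t,.08,(0,255,0)),(DOCK[:6],(.4679,-.1171,-.044),0,(0,0,255))],(200,180,370,265),4.7)
E
```

```text
t: 5.8
eef_pos: [0.4836, 0.2366, 0.1026]
orientation: [-1.969, 1.57, -2.005]
wrist_force: [-0.2, -0.4, 1.8]
width: 0.089
t 5.8 p [0.4836 0.2366 0.1026] x [-5.0e-04 -1.1e-03 -1.0e+00] y [ 0.0362  0.9993 -0.0011] F [-0.18 -0.39  1.83] T [ 0.08 -0.01  0.08] w 0.089
tool cm to goal [-0.01 -0.16 -0.01]
```

View pics/ov3.png

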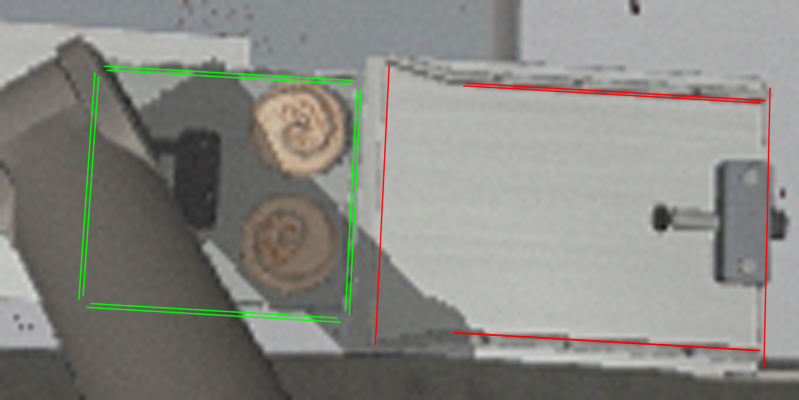

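The overlay shows the tray's front at x≈355 px just before the mouth at 380, with the cupcakes standing. I check lateral alignment closer, with enhanced contrast and a thin half-overlay.

```bash
python3 - <<'E'
from h import *
import pickle
f=pickle.load(open('fr3.pkl','rb'))
c=f['color'][188:256,236:312,::-1]
c=cv2.resize(c,None,fx=8,fy=8,interpolation=cv2.INTER_CUBIC)
c=cv2.createCLAHE(3,(4,4)).apply(cv2.cvtColor(c,cv2.COLOR_BGR2GRAY));cv2.imwrite('pics/c3.png',c)
for n,X in dict(FL=(.09,-.1,.016),FR=(-.09,-.1,.016),ML=(.093,.095,0),MR=(-.093,.095,0),eL=(.105,.145,0),eR=(-.105,.145,0),mR=(-.093,.095,.016)).items():
    p,z0=((.4798,.1506,-.036),.08) if n[0]=='F' else ((.4679,-.1171,-.044),.078)
    w=(p[0]+np.cos(p[2])*X[0]-np.sin(p[2])*X[1],p[1]+np.sin(p[2])*X[0]+np.cos(p[2])*X[1],z0+X[2])
    print(n,np.round((w2px(f,w)-[236,188]+.5)*8-.5,1))
E
```

```text
FL [321.5  70.6]
FR [303.5 482.2]
ML [484.5  80.7]
MR [465.7 500.9]
eL [374.   47.6]
eR [350.5 521.9]
mR [469.2 501. ]
```

View pics/c3.png

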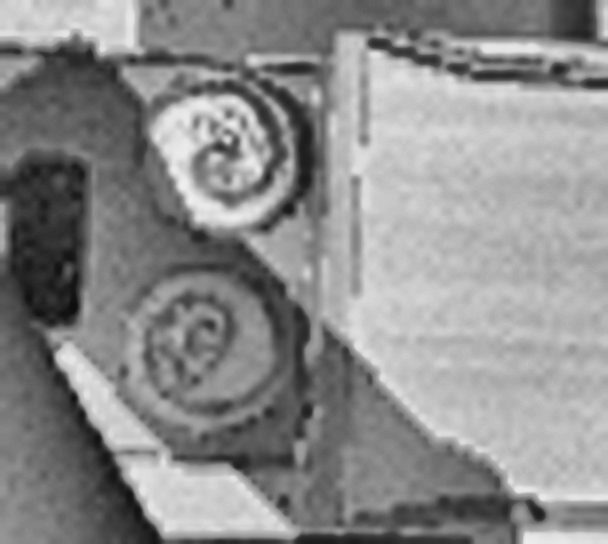

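```bash
python3 - <<'E'
from h import *
import pickle
f=pickle.load(open('fr3.pkl','rb'))
T3=[seg((-.09,-.1,.016),(.09,-.1,.016)),seg((-.087,-.097,.016),(.087,-.097,.016))]+[seg((s*x,-.095,.016),(s*x,e,.016)) for x in(.09,.087) for s,e in((1,-.045),(-1,-.03))]
for sg in(.6,.8,1.1):
  for p0 in((.4798,.1506,-.036),(.484,.1506,-.05)):
    print('tray',sg,*fit(f,T3,p0,.08,sg))
  print('dock',sg,*fit(f,DOCK[:1]+DOCK[2:6],(.4679,-.117,-.044),0,sg))
f0=pickle.load(open('fr0.pkl','rb'))['top']
for sg in(.6,.8,1.1):
  print('dock0',sg,*fit(f0,DOCK[:6],(.4679,-.117,-.044),0,sg)); print('tray0',sg,*fit(f0,TRAY[:8],(.507,.239,-.039),.08,sg))
E
```

```text
tray 0.6 [0.4724532  0.14381751 0.07360276] -94.23779136181935
tray 0.6 [0.47239004 0.14291267 0.07644448] -94.23558479538872
dock 0.6 [ 0.46713317 -0.1181737  -0.02153326] -184.85865626225183
tray 0.8 [0.47215964 0.14049793 0.08782622] -94.2266110442625
tray 0.8 [0.47795473 0.14318504 0.0342658 ] -93.95346908735591
dock 0.8 [ 0.47487277 -0.119734   -0.04286173] -182.33157477587193
tray 1.1 [ 0.48086724  0.14666967 -0.00835645] -90.7590255114252
tray 1.1 [ 0.48089711  0.14662743 -0.00837809] -90.75246687237295
dock 1.1 [ 0.467374   -0.12045095 -0.04295874] -178.19611465588164
dock0 0.6 [ 0.47472487 -0.11705295 -0.04426539] -203.88640003957346
tray0 0.6 [ 0.50519224  0.23765503 -0.06397105] -240.48498002824198
dock0 0.8 [ 0.4749933  -0.11742688 -0.0472367 ] -196.01393569047912
tray0 0.8 [ 0.50567723  0.23828419 -0.02715176] -237.92916923801565
dock0 1.1 [ 0.4691067  -0.09580865 -0.06505474] -192.42148133272724
tray0 1.1 [ 0.50558931  0.23899336 -0.03856257] -220.19498852806345
```

Automatic fits on the low-contrast rim are unreliable, so I use the readings by eye. The tray front corners at (325,65) and (297,465) lie about 4 mm to +x of the line predicted from the grip, while the dock matches. I correct by about 3 mm and a little yaw while advancing into the flare.

```bash
python3 -m handwheel '[[0,-0.3,-0.05,0.004,0,0,0],[0,-0.4,-0.05,0.004,0,0,0],[0,-0.5,-0.05,0,0,0,0],[0,-0.5,-0.05,0,0,0,0],[0,-0.5,-0.05,0,0,0,0],[0,-0.5,-0.05,0,0,0,0],[0,-0.5,-0.03,0,0,0,0],[0,-0.4,0,0,0,0,0],[0,-0.4,0,0,0,0,0],[0,-0.3,0,0,0,0,0],[0,-0.2,0,0,0,0,0],[0,0,0,0,0,0,0],[0,0,0,0,0,0,0]]'; python3 st.py .4789 .19 .1027; python3 - <<'E'
from h import *
import pickle
f=cams.grab_frame('top');pickle.dump(f,open('fr4.pkl','wb'))
c=f['color'][186:258,240:330,::-1]
c=cv2.resize(c,None,fx=8,fy=8,interpolation=cv2.INTER_CUBIC)
l=cv2.cvtColor(c,cv2.COLOR_BGR2LAB);l[...,0]=cv2.createCLAHE(2,(4,4)).apply(l[...,0]);cv2.imwrite('pics/c4.png',cv2.cvtColor(l,cv2.COLOR_LAB2BGR))
E
```

```text
t: 7.15
eef_pos: [0.4784, 0.1921, 0.1026]
orientation: [-1.782, 1.57, -1.826]
wrist_force: [0.5, 2.1, 2.1]
width: 0.086
t 7.15 p [0.4784 0.1921 0.1026] x [-2.e-04 -6.e-04 -1.e+00] y [ 4.40e-02  9.99e-01 -6.00e-04] F [0.48 2.1  2.13] T [ 0.5  -0.08  0.03] w 0.086
tool cm to goal [-0.01 -0.21  0.06]
```

View pics/c4.png

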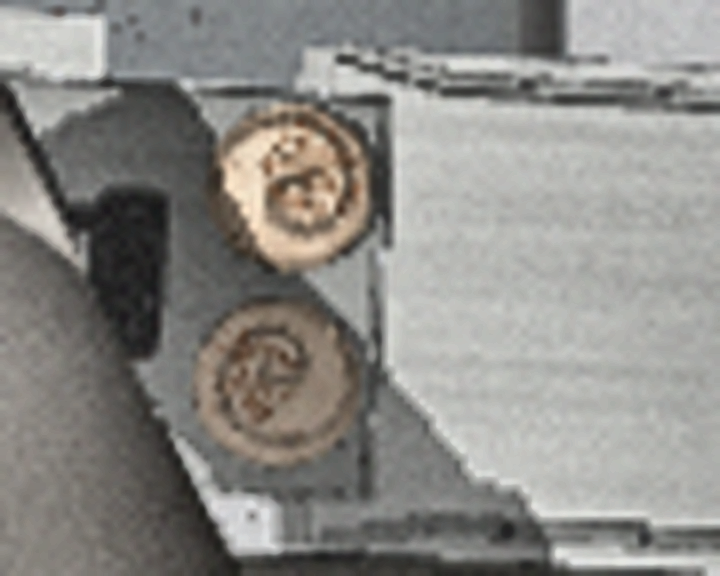

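The crop shows the tray's leading edge (x≈385 px) past the lip, rim sides at y≈98 and 497, and rail lines extrapolated to y≈87 and 518 there. After height correction the tray is centred to about 1 mm, and both cupcakes are upright. I continue in short force-checked steps.

```bash
python3 -m handwheel '[[0,-0.2,-0.03,0,0,0,0],[0,-0.4,-0.03,0,0,0,0],[0,-0.5,-0.02,0,0,0,0],[0,-0.5,0,0,0,0,0],[0,-0.5,0,0,0,0,0],[0,-0.4,0,0,0,0,0],[0,-0.2,0,0,0,0,0],[0,0,0,0,0,0,0]]'; python3 st.py
python3 -m handwheel '[[0,-0.2,0,0,0,0,0],[0,-0.4,0,0,0,0,0],[0,-0.5,0,0,0,0,0],[0,-0.5,0,0,0,0,0],[0,-0.4,0,0,0,0,0],[0,-0.2,0,0,0,0,0],[0,0,0,0,0,0,0]]'; python3 st.py
```

```text
t: 8.0
eef_pos: [0.4763, 0.1648, 0.1026]
orientation: [-1.956, 1.57, -2.0]
wrist_force: [1.0, 1.4, 2.8]
width: 0.09
t 8.0 p [0.4763 0.1648 0.1026] x [-3.e-04 -6.e-04 -1.e+00] y [ 4.45e-02  9.99e-01 -6.00e-04] F [0.97 1.35 2.78] T [ 0.68 -0.11  0.  ] w 0.09
t: 8.7
eef_pos: [0.4754, 0.1427, 0.1026]
orientation: [-2.007, 1.57, -2.052]
wrist_force: [0.1, 1.1, 2.1]
width: 0.087
t 8.7 p [0.4754 0.1427 0.1026] x [-4.e-04 -7.e-04 -1.e+00] y [ 4.46e-02  9.99e-01 -7.00e-04] F [0.07 1.1  2.13] T [ 0.73  0.04 -0.06] w 0.087
```

```bash
python3 -m handwheel '[[0,-0.2,0,0,0,0,0],[0,-0.4,0,0,0,0,0],[0,-0.5,0,0,0,0,0],[0,-0.5,0,0,0,0,0],[0,-0.4,0,0,0,0,0],[0,-0.2,0,0,0,0,0],[0,0,0,0,0,0,0]]'; python3 st.py
python3 -m handwheel '[[0,-0.2,0,0,0,0,0],[0,-0.4,0,0,0,0,0],[0,-0.4,0,0,0,0,0],[0,-0.2,0,0,0,0,0],[0,0,0,0,0,0,0],[0,0,0,0,0,0,0]]'; python3 st.py
python3 - <<'E'
from h import *
save('scene_5',(170,150,370,290),4)
E
```

```text
t: 9.4
eef_pos: [0.4742, 0.1204, 0.1024]
orientation: [-2.081, 1.569, -2.125]
wrist_force: [-0.4, 0.1, 1.6]
width: 0.09
t 9.4 p [0.4742 0.1204 0.1024] x [-7.0e-04 -1.2e-03 -1.0e+00] y [ 0.0446  0.999  -0.0012] F [-0.39  0.09  1.6 ] T [ 0.32 -0.16 -0.01] w 0.09
t: 10.0
eef_pos: [0.4739, 0.1096, 0.1026]
orientation: [-3.019, 1.571, -3.063]
wrist_force: [-0.5, -0.0, -4.4]
width: 0.09
t 10.0 p [0.4739 0.1096 0.1026] x [-2.e-04 -0.e+00 -1.e+00] y [ 0.044  0.999 -0.   ] F [-0.45 -0.04 -4.4 ] T [ 0.49 -0.05  0.  ] w 0.09
```

View pics/scene_5.png

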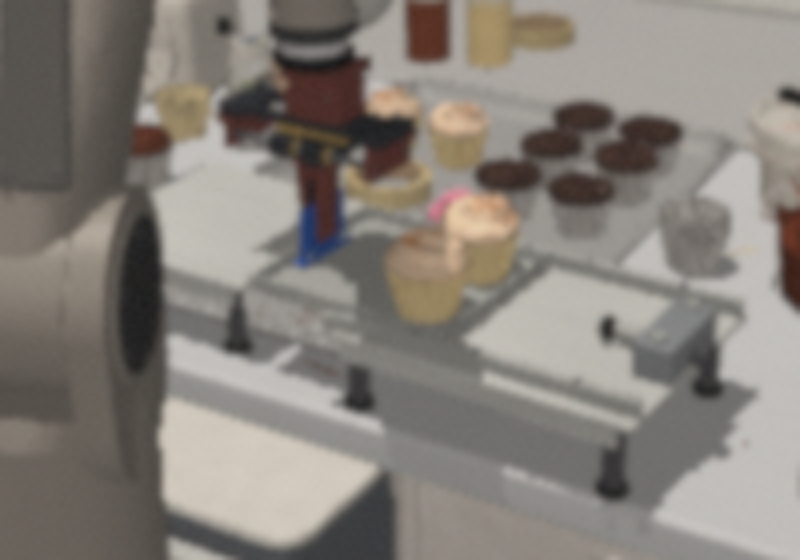

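The scene view shows the tray level inside the rails, with cupcakes upright at (425,280) and (482,240). Fz = -4.4 N means the gripper carries the whole tray now that it is off the start stand, so I lower it the 2 mm onto the dock floor.

```bash
python3 -m handwheel '[[0.05,0,0,0,0,0,0],[0.05,0,0,0,0,0,0],[0.05,0,0,0,0,0,0],[0,0,0,0,0,0,0],[0,0,0,0,0,0,0]]'; python3 st.py;python3 -m handwheel '[[0.04,0,0,0,0,0,0],[0,0,0,0,0,0,0],[0,0,0,0,0,0,0]]'; python3 st.py
```

```text
t: 10.55
eef_pos: [0.4739, 0.1097, 0.1011]
orientation: [2.88, 1.571, 2.836]
wrist_force: [0.1, -0.3, -4.1]
width: 0.084
t 10.55 p [0.4739 0.1097 0.1011] x [-1.e-04  0.e+00 -1.e+00] y [0.0438 0.999  0.    ] F [ 0.06 -0.25 -4.1 ] T [0.53 0.02 0.  ] w 0.084
t: 10.85
eef_pos: [0.474, 0.1097, 0.1008]
orientation: [0.502, 1.571, 0.458]
wrist_force: [0.2, 0.2, -2.3]
width: 0.09
t 10.85 p [0.474  0.1097 0.1008] x [ 1.e-04  1.e-04 -1.e+00] y [4.37e-02 9.99e-01 1.00e-04] F [ 0.23  0.18 -2.26] T [ 0.33  0.03 -0.01] w 0.09
```

```bash
python3 -m handwheel '[[0.02,0,0,0,0,0,0],[0,-0.2,0,0,0,0,0],[0,-0.4,0,0,0,0,0],[0,-0.5,0,0,0,0,0],[0,-0.5,0,0,0,0,0],[0,-0.4,0,0,0,0,0],[0,-0.2,0,0,0,0,0],[0,0,0,0,0,0,0]]'; python3 st.py
python3 -m handwheel '[[0,-0.2,0,0,0,0,0],[0,-0.4,0,0,0,0,0],[0,-0.5,0,0,0,0,0],[0,-0.5,0,0,0,0,0],[0,-0.4,0,0,0,0,0],[0,-0.2,0,0,0,0,0],[0,0,0,0,0,0,0]]'; python3 st.py
```

```text
t: 11.65
eef_pos: [0.473, 0.0868, 0.1006]
orientation: [-1.54, 1.57, -1.585]
wrist_force: [-0.2, -1.7, -1.6]
width: 0.086
t 11.65 p [0.473  0.0868 0.1006] x [-0.e+00 -6.e-04 -1.e+00] y [ 4.46e-02  9.99e-01 -6.00e-04] F [-0.24 -1.72 -1.64] T [-0.13 -0.05 -0.01] w 0.086
t: 12.35
eef_pos: [0.4721, 0.0649, 0.1006]
orientation: [-1.53, 1.57, -1.575]
wrist_force: [0.3, 0.2, 0.8]
width: 0.089
t 12.35 p [0.4721 0.0649 0.1006] x [-0.e+00 -5.e-04 -1.e+00] y [ 4.46e-02  9.99e-01 -5.00e-04] F [0.25 0.22 0.79] T [ 0.06 -0.    0.01] w 0.089
```

```bash
python3 -m handwheel '[[0,-0.2,0,0,0,0,0],[0,-0.4,0,0,0,0,0],[0,-0.5,0,0,0,0,0],[0,-0.5,0,0,0,0,0],[0,-0.5,0,0,0,0,0],[0,-0.4,0,0,0,0,0],[0,-0.3,0,0,0,0,0],[0,-0.2,0,0,0,0,0],[0,0,0,0,0,0,0],[0,0,0,0,0,0,0]]'; python3 st.py
for i in 1; do python3 -m handwheel '[[0,-0.1,0,0,0,0,0],[0,-0.1,0,0,0,0,0],[0,-0.1,0,0,0,0,0],[0,-0.1,0,0,0,0,0],[0,-0.1,0,0,0,0,0],[0,-0.1,0,0,0,0,0],[0,0,0,0,0,0,0],[0,0,0,0,0,0,0]]'; python3 st.py; done
```

```text
t: 13.35
eef_pos: [0.4707, 0.0352, 0.1006]
orientation: [-1.633, 1.57, -1.678]
wrist_force: [0.2, -0.0, 2.0]
width: 0.091
t 13.35 p [0.4707 0.0352 0.1006] x [-1.e-04 -5.e-04 -1.e+00] y [ 4.43e-02  9.99e-01 -5.00e-04] F [ 0.23 -0.01  2.01] T [ 0.11 -0.   -0.  ] w 0.091
t: 14.15
eef_pos: [0.4705, 0.0295, 0.1006]
orientation: [-1.004, 1.571, -1.048]
wrist_force: [0.1, 2.7, 2.0]
width: 0.092
t 14.15 p [0.4705 0.0295 0.1006] x [ 1.e-04 -1.e-04 -1.e+00] y [ 4.40e-02  9.99e-01 -1.00e-04] F [0.1  2.74 2.01] T [0.61 0.   0.03] w 0.092
```

```bash
python3 -m handwheel '[[0,-0.1,0,0,0,0,0],[0,0,0,0,0,0,0],[0,0,0,0,0,0,0]]'|grep -E 'pos|force'; python3 st.py;  python3 -m handwheel '[[0,-0.1,0,0,0,0,0],[0,0,0,0,0,0,0],[0,0,0,0,0,0,0]]'|grep -E 'pos|force'; python3 st.py
```

```text
eef_pos: [0.4705, 0.0287, 0.1006]
wrist_force: [0.6, 4.1, 2.2]
t 14.45 p [0.4705 0.0287 0.1006] x [ 1.e-04  0.e+00 -1.e+00] y [0.0438 0.999  0.    ] F [0.6  4.06 2.24] T [ 0.76 -0.01  0.08] w 0.088
eef_pos: [0.4705, 0.0277, 0.1006]
wrist_force: [0.1, 4.4, 2.4]
t 14.75 p [0.4705 0.0277 0.1006] x [ 1.e-04  0.e+00 -1.e+00] y [0.0438 0.999  0.    ] F [0.06 4.4  2.43] T [0.77 0.   0.04] w 0.09
```

```bash
for k in 1; do python3 -m handwheel '[[0,-0.1,0,0,0,0,0],[0,0,0,0,0,0,0],[0,0,0,0,0,0,0]]'>/dev/null; python3 st.py;  python3 -m handwheel '[[0,-0.1,0,0,0,0,0],[0,0,0,0,0,0,0],[0,0,0,0,0,0,0]]'>/dev/null; python3 st.py; python3 -m handwheel '[[0,-0.1,0,0,0,0,0],[0,0,0,0,0,0,0],[0,0,0,0,0,0,0]]'>/dev/null; python3 st.py; done
```

```text
t 15.05 p [0.4704 0.0267 0.1006] x [ 1.e-04  0.e+00 -1.e+00] y [0.0438 0.999  0.    ] F [0.66 3.45 2.24] T [0.84 0.03 0.05] w 0.088
t 15.35 p [0.4703 0.0257 0.1006] x [ 1.e-04 -0.e+00 -1.e+00] y [ 0.0439  0.999  -0.    ] F [-0.08  3.96  3.32] T [0.84 0.   0.07] w 0.091
t 15.65 p [0.4703 0.0247 0.1006] x [ 1.e-04 -0.e+00 -1.e+00] y [ 0.0439  0.999  -0.    ] F [0.61 4.36 3.28] T [ 0.94 -0.01  0.04] w 0.087
```

```bash
python3 -m handwheel '[[-0.02,0,0,0,0,0,0],[0,0,0,0,0,0,0],[0,0,0,0,0,0,0]]'>/dev/null; python3 st.py; python3 -m handwheel '[[0,-0.1,0,0,0,0,0],[0,-0.1,0,0,0,0,0],[0,0,0,0,0,0,0],[0,0,0,0,0,0,0]]'>/dev/null; python3 st.py;  python3 -m handwheel '[[0,-0.1,0,0,0,0,0],[0,-0.1,0,0,0,0,0],[0,0,0,0,0,0,0],[0,0,0,0,0,0,0]]'>/dev/null; python3 st.py
```

```text
t 15.95 p [0.4701 0.0243 0.1006] x [-3.e-04 -4.e-04 -1.e+00] y [ 4.41e-02  9.99e-01 -4.00e-04] F [0.82 1.72 0.55] T [ 0.57 -0.23  0.1 ] w 0.092
t 16.35 p [0.4699 0.0223 0.1006] x [-6.e-04 -4.e-04 -1.e+00] y [ 4.42e-02  9.99e-01 -4.00e-04] F [-0.01  1.29 -0.21] T [ 0.33 -0.12  0.08] w 0.09
t 16.75 p [0.4698 0.0204 0.1006] x [-6.e-04 -3.e-04 -1.e+00] y [ 4.42e-02  9.99e-01 -4.00e-04] F [ 0.55 -0.38 -2.05] T [ 0.28 -0.07  0.03] w 0.086
```

```bash
for k in 1; do python3 -m handwheel '[[0,-0.1,0,0,0,0,0],[0,-0.1,0,0,0,0,0],[0,0,0,0,0,0,0],[0,0,0,0,0,0,0]]'>/dev/null; python3 st.py;  python3 -m handwheel '[[0,-0.1,0,0,0,0,0],[0,-0.1,0,0,0,0,0],[0,0,0,0,0,0,0],[0,0,0,0,0,0,0]]'>/dev/null; python3 st.py; python3 -m handwheel '[[0,-0.1,0,0,0,0,0],[0,0,0,0,0,0,0],[0,0,0,0,0,0,0]]'>/dev/null; python3 st.py; done
```

```text
t 17.15 p [0.4699 0.0185 0.1007] x [-2.e-04 -2.e-04 -1.e+00] y [ 4.41e-02  9.99e-01 -2.00e-04] F [ 0.31  0.99 -2.94] T [ 0.31 -0.08  0.03] w 0.091
t 17.55 p [0.4699 0.0165 0.1007] x [-1.e-04 -1.e-04 -1.e+00] y [ 4.40e-02  9.99e-01 -1.00e-04] F [ 0.19  0.41 -2.97] T [ 0.34 -0.02  0.02] w 0.087
t 17.85 p [0.4698 0.0156 0.1007] x [-1.e-04 -1.e-04 -1.e+00] y [ 4.39e-02  9.99e-01 -1.00e-04] F [-0.13  1.62 -1.89] T [ 0.38 -0.09  0.03] w 0.088
```

```bash
for k in 1; do python3 -m handwheel '[[0,-0.1,0,0,0,0,0],[0,0,0,0,0,0,0],[0,0,0,0,0,0,0]]'>/dev/null; python3 st.py;  python3 -m handwheel '[[0,-0.1,0,0,0,0,0],[0,0,0,0,0,0,0],[0,0,0,0,0,0,0]]'>/dev/null; python3 st.py; python3 -m handwheel '[[0,-0.1,0,0,0,0,0],[0,0,0,0,0,0,0],[0,0,0,0,0,0,0]]'>/dev/null; python3 st.py; done
```

```text
t 18.15 p [0.4698 0.0147 0.1007] x [-1.e-04 -0.e+00 -1.e+00] y [ 0.0438  0.999  -0.    ] F [-0.41  0.61 -2.53] T [ 0.35 -0.04  0.02] w 0.088
t 18.45 p [0.4698 0.0136 0.1007] x [ 0.e+00 -1.e-04 -1.e+00] y [ 4.39e-02  9.99e-01 -1.00e-04] F [-0.72  0.34 -2.96] T [ 0.39 -0.03  0.01] w 0.087
t 18.75 p [0.4697 0.0126 0.1008] x [ 0.e+00 -1.e-04 -1.e+00] y [ 4.39e-02  9.99e-01 -1.00e-04] F [ 0.06  1.17 -1.41] T [ 0.39 -0.02  0.03] w 0.082
```

```bash
for k in 1; do python3 -m handwheel '[[0,-0.1,0,0,0,0,0],[0,0,0,0,0,0,0],[0,0,0,0,0,0,0]]'>/dev/null; python3 st.py;  python3 -m handwheel '[[0,-0.1,0,0,0,0,0],[0,0,0,0,0,0,0],[0,0,0,0,0,0,0]]'>/dev/null; python3 st.py; python3 -m handwheel '[[0,-0.1,0,0,0,0,0],[0,0,0,0,0,0,0],[0,0,0,0,0,0,0]]'>/dev/null; python3 st.py; python3 -m handwheel '[[0,-0.1,0,0,0,0,0],[0,0,0,0,0,0,0],[0,0,0,0,0,0,0]]'>/dev/null; python3 st.py; done
```

```text
t 19.05 p [0.4697 0.0116 0.1007] x [-0.e+00 -1.e-04 -1.e+00] y [ 4.39e-02  9.99e-01 -1.00e-04] F [-0.46  0.56 -2.52] T [ 0.35 -0.07  0.06] w 0.092
t 19.35 p [0.4696 0.0106 0.1007] x [ 0.e+00 -1.e-04 -1.e+00] y [ 4.39e-02  9.99e-01 -1.00e-04] F [ 0.81  0.63 -2.21] T [ 0.36 -0.    0.02] w 0.089
t 19.65 p [0.4697 0.0099 0.1008] x [ 1.e-04  2.e-04 -1.e+00] y [4.37e-02 9.99e-01 2.00e-04] F [-0.48  2.11 -1.38] T [ 0.63  0.01 -0.02] w 0.09
t 19.95 p [0.4696 0.0091 0.1008] x [ 2.e-04  4.e-04 -1.e+00] y [4.360e-02 9.991e-01 4.000e-04] F [ 0.25  5.05 -1.8 ] T [ 1.08  0.   -0.02] w 0.092
```

Contact with the nose is at y≈0.0103 (predicted 0.012), and force rises about 2–3 N per mm. I press on to about 10 N.

```bash
for k in 1; do python3 -m handwheel '[[0,-0.1,0,0,0,0,0],[0,0,0,0,0,0,0]]'>/dev/null; python3 st.py;  python3 -m handwheel '[[0,-0.1,0,0,0,0,0],[0,0,0,0,0,0,0]]'>/dev/null; python3 st.py; done
```

```text
t 20.15 p [0.4696 0.0083 0.1008] x [ 2.e-04  6.e-04 -1.e+00] y [4.350e-02 9.991e-01 6.000e-04] F [ 0.82  4.85 -1.52] T [ 1.21  0.07 -0.02] w 0.086
t 20.35 p [0.4696 0.0077 0.1009] x [ 3.e-04  1.e-03 -1.e+00] y [0.0431 0.9991 0.0011] F [-0.36  5.79 -1.19] T [ 1.51  0.06 -0.07] w 0.091
```

```bash
python3 -m handwheel '[[0,-0.1,0,0,0,0,0],[0,-0.1,0,0,0,0,0],[0,0,0,0,0,0,0]]'>/dev/null; python3 st.py;  python3 -m handwheel '[[0,0,0,0,0,0,0]]'>/dev/null; python3 st.py
```

```text
t 20.65 p [0.4697 0.0065 0.101 ] x [ 5.0e-04  1.9e-03 -1.0e+00] y [0.0427 0.9991 0.0019] F [-1.76  8.38  0.08] T [ 1.91  0.16 -0.09] w 0.084
t 20.75 p [0.4697 0.0065 0.101 ] x [ 6.0e-04  1.9e-03 -1.0e+00] y [0.0427 0.9991 0.0019] F [ 0.12  8.87 -0.03] T [ 1.91  0.13 -0.15] w 0.091
```

```bash
python3 -m handwheel '[[0,-0.1,0,0,0,0,0],[0,0,0,0,0,0,0],[0,0,0,0,0,0,0],[0,0,0,0,0,0,0]]'>/dev/null; python3 st.py;  python3 -m handwheel '[[0,0,0,0,0,0,0],[0,0,0,0,0,0,0],[0,0,0,0,0,0,0],[0,0,0,0,0,0,0]]'>/dev/null; python3 st.py
```

```text
t 21.15 p [0.4697 0.006  0.101 ] x [ 6.0e-04  2.3e-03 -1.0e+00] y [0.0423 0.9991 0.0023] F [-0.49  9.82  0.75] T [ 2.18  0.22 -0.23] w 0.092
t 21.55 p [0.4697 0.006  0.101 ] x [ 6.0e-04  2.3e-03 -1.0e+00] y [0.0423 0.9991 0.0023] F [-1.17  9.93 -0.44] T [ 2.19  0.12 -0.18] w 0.09
```

The nose was held at 9.8–9.9 N for over 0.8 s. I back off gently, keeping slight compression, before letting go.

```bash
python3 -m handwheel '[[0,0.1,0,0,0,0,0],[0,0.1,0,0,0,0,0],[0,0.1,0,0,0,0,0],[0,0,0,0,0,0,0],[0,0,0,0,0,0,0]]'>/dev/null; python3 st.py;  python3 -m handwheel '[[0,0.1,0,0,0,0,0],[0,0,0,0,0,0,0],[0,0,0,0,0,0,0]]'>/dev/null; python3 st.py
```

```text
t 22.05 p [0.4695 0.0077 0.1008] x [ 1.e-04  1.e-03 -1.e+00] y [0.043  0.9991 0.001 ] F [-0.94  6.6  -1.18] T [ 1.48  0.11 -0.03] w 0.088
t 22.35 p [0.4696 0.0083 0.1008] x [ 1.e-04  6.e-04 -1.e+00] y [4.330e-02 9.991e-01 6.000e-04] F [-0.31  5.58 -1.14] T [ 1.33  0.06 -0.03] w 0.094
```

```bash
python3 -m handwheel '[[0,0.1,0,0,0,0,0],[0,0,0,0,0,0,0],[0,0,0,0,0,0,0]]'>/dev/null; python3 st.py;  python3 -m handwheel '[[0,0.06,0,0,0,0,0],[0,0,0,0,0,0,0],[0,0,0,0,0,0,0]]'>/dev/null; python3 st.py
```

```text
t 22.65 p [0.4696 0.0088 0.1008] x [ 0.e+00  1.e-04 -1.e+00] y [4.38e-02 9.99e-01 1.00e-04] F [-0.11  4.5  -1.27] T [ 1.16 -0.03 -0.01] w 0.09
t 22.95 p [0.4696 0.0091 0.1007] x [-0.e+00 -2.e-04 -1.e+00] y [ 4.41e-02  9.99e-01 -2.00e-04] F [ 0.8   2.43 -2.19] T [ 0.76 -0.03  0.05] w 0.09
```

```bash
python3 -m handwheel '[[0.015,0.04,0,0,0,0,0],[0,0,0,0,0,0,0],[0,0,0,0,0,0,0],[0,0,0,0,0,0,0]]'>/dev/null; python3 st.py
```

```text
t 23.35 p [0.4696 0.0095 0.1006] x [-0.e+00 -3.e-04 -1.e+00] y [ 4.40e-02  9.99e-01 -3.00e-04] F [ 0.62  1.37 -1.6 ] T [ 0.25 -0.09  0.08] w 0.087
```

```bash
python3 -m handwheel '[[0,0,0,0,0,0,0.12],[0,0,0,0,0,0,0.15],[0,0,0,0,0,0,0.2],[0,0,0,0,0,0,0.3],[0,0,0,0,0,0,0.4],[0,0,0,0,0,0,0.4],[0,0,0,0,0,0,0.4]]'; python3 st.py; python3 - <<'E'
from h import *
import pickle
a=pickle.load(open('fr4.pkl','rb'))
f=cams.grab_frame('top');pickle.dump(f,open('fr6.pkl','wb'))
E
```

```text
t: 24.05
eef_pos: [0.4696, 0.0098, 0.1006]
orientation: [1.804, 1.571, 1.76]
wrist_force: [-0.3, 0.4, 0.2]
width: 0.4
t 24.05 p [0.4696 0.0098 0.1006] x [-0.  0. -1.] y [0.0438 0.999  0.    ] F [-0.27  0.39  0.2 ] T [ 0.05 -0.01  0.01] w 0.4
```

```bash
python3 -m handwheel '[[-0.5,0,0,0,0,0,0.4],[-1,0,0,0,0,0,0.4],[-2,0,0,0,0,0,0.4],[-2,0,0,0,0,0,0.4],[-2,0,0,0,0,0,0.4],[-2,0,0,0,0,0,0.4],[-2,0,0,0,0,0,0.4],[-1,2,0,0,0,0,0.4],[0,3,0,0,0,0,0.4],[0,4,0,0,0,0,0.4],[0,4,0,0,0,0,0.4],[0,4,0,0,0,0,0.4],[0,4,0,0,0,0,0.4],[0,3,0,0,0,0,0.4],[0,2,0,0,0,0,0.4],[0,0,0,0,0,0,0.4]]'; python3 - <<'E'
from h import *
import pickle
f=cams.grab_frame('top');pickle.dump(f,open('fr7.pkl','wb'))
g=cams.grab_frame('scene')
a=f['color'][180:264,266:372,::-1];b=g['color'][150:290,200:375,::-1]
A=cv2.resize(a,(795,630)[:1]+(int(795*84/106),),interpolation=cv2.INTER_CUBIC)
A=cv2.resize(a,(424,336),interpolation=cv2.INTER_CUBIC);B=cv2.resize(b,(370,296),interpolation=cv2.INTER_CUBIC)
B=cv2.copyMakeBorder(B,0,40,0,0,cv2.BORDER_CONSTANT)
cv2.imwrite('pics/final.png',np.hstack([A,B]))
E
```

```text
t: 25.7
eef_pos: [0.4804, 0.2729, 0.2263]
orientation: [1.317, 1.569, 1.278]
wrist_force: [-0.9, -0.7, -0.7]
width: 0.397
```

View pics/final.png

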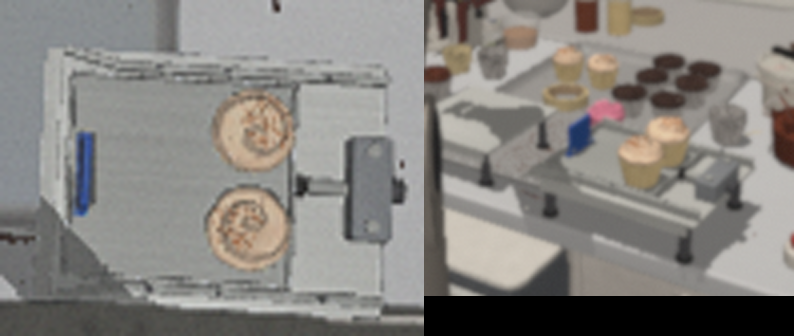

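The final picture shows the tray between the rails, both cupcakes upright at (253,130) and (247,228), and the leading edge at x≈293 against the dark nose tip at (297,185). One numeric check of the nose contact remains before handing in.

```bash
python3 - <<'E'
from h import *
import pickle
a=pickle.load(open('fr0.pkl','rb'))['top'];b=pickle.load(open('fr7.pkl','rb'))
for f in(a,b): print(f['color'][225:228,334:352].mean(axis=(0,2)).round().astype(int))
d=np.abs(a['color'].astype(int)-b['color']).sum(2)
print('timer/other diff:',{n:int(d[r].mean()) for n,r in dict(right=np.s_[150:250,385:500],back=np.s_[70:170,200:320],leftcakes=np.s_[150:235,90:180]).items()})
E
python3 st.py
```

```text
[173 171 171 175 145  65  50  50  77 115 134 135 132 131 128 132 135 131]
[149 150 150 153  87 132  67  46  49 117 137 137 135 133 131 134 137 133]
timer/other diff: {'right': 9, 'back': 8, 'leftcakes': 14}
t 25.8 p [0.481  0.2688 0.226 ] x [ 2.e-04 -6.e-04 -1.e+00] y [ 4.37e-02  9.99e-01 -6.00e-04] F [ 0.22 -0.26  0.06] T [ 0.   -0.01  0.03] w 0.398
```

The black nose tip's rear edge has moved back about 0.4 px (≈1 mm), so the tray still rests against it slightly compressed. I hand in.

```bash
python3 -m handwheel '[[0,0,0,0,0,0,0.4],[0,0,0,0,0,0,0.4]]' | head -2; python3 -c "
from cell import manip; print(manip.close_job())"
```

```text
t: 26.0
eef_pos: [0.4813, 0.2679, 0.2259]
the job is handed in; nothing more can be done
None
```

The tray is home on the receiving stand, touching the nose, with both cupcakes upright, and I handed the job in at 26 s. I gripped it by the blue handle and slid it across the gap between the rails. I pressed it against the sprung nose at about 9.9 N for over 0.8 s, then eased off to about 1.5 N and let go.

**Last checks:**
- **Seating:** the final picture shows the tray between the rails. The nose tip still sits about 1 mm back from where it started, so the tray is resting on it.
- **Surroundings:** the wrist force is about zero after letting go, and comparing pictures showed no sign that the bystanders I checked had moved. The spice jar was not in that comparison.

**What was less clean:**
- **Gripper carried the tray:** just after the tray left the start stand, the gripper held its whole weight about 2 mm above the dock floor for roughly 1 cm, because that floor is lower. I then lowered it onto the floor.
- **Sliding friction:** before the nose, friction rose to about 4 N from pressing down too hard. I eased that by raising the grip 0.2 mm; sideways force on the rails stayed around 1 N or less whenever I read it.
- **Alignment:** the automatic outline fits disagreed with each other by several millimetres, so I lined the tray up by eye from the pictures and by feel.

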